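# Clamp the hose adapter onto the bench extraction port

## Task

The flanged hose adapter stands off-centre on the bench's dust extraction port. First slide it home on the port's flange, into the fixed half of the clamp ring, then swing the hinged half of the ring fully shut round both flanges, and last swing the latch fully shut so that its claw hooks behind the ear of the hinged half. Do not knock the adapter off the port, and leave the loose caster wheel and the lathe faceplate beside it where they are.

Things in the scene. Friction and masses are not known exactly. Their poses are not given: they have to be found in the camera images.
- port: Fixed extraction port: dark base plate 140 x 176 x 8 mm with a pipe stub ending in a round flange 90 mm across, face 54 mm above the bench. Origin on the bench under the flange's centre, z up. In its frame the fixed half of the aluminium clamp ring is on the +x side, the hinge pin of the other half at +y, the latch at -y, the open side at -x. Its +x is within 0.35 rad of the world's +x.
- port_centre (a point): Centre of the port's flange face, 54 mm above the bench: the adapter's origin belongs here. The shut ring is centred on it: inner wall at radius 48, outer wall at 56, z 36 to 72 mm; its upper lip (radius 36 to 48 mm, underside at z 65) reaches over both flanges.
- adapter: Loose steel hose adapter, about 0.3 kg: round flange 90 mm across and 8 mm thick below, barbed hose neck 48 mm across above, 50 mm high in all. Origin at the centre of its underside, z up. It starts resting on the port's flange face, 28 to 40 mm off-centre toward the port's -x side, and slides on it; the fixed half of the ring stops it when home, with up to 3 mm play.
- jaw (a joint): Hinged half of the ring, rad: 0 fully shut, grows as it opens to 1.6. Seen from above it shuts counter-clockwise. A little friction (about 2 N at its post) keeps it where it is left.
- jaw_post (a point): Top centre of the upright post on the hinged half, by which to push it: black grip 14 mm across, z 74 to 100 mm, on a thinner stem. With the ring shut it stands at x -50, y -38 mm in the port's frame.
- jaw_hinge (a point): On the upright hinge pin of the hinged half, at the height of the post's top; x 0, y +63 mm in the port's frame.
- latch (a joint): Latch lever, rad: 0 fully shut, grows as it opens to 1.5. Seen from above it shuts clockwise. A little friction (about 1 N at its post) keeps it where it is left. Its claw passes behind the ear only when the hinged half is within about 0.04 rad of shut, and then keeps it from opening.
- latch_post (a point): Top centre of the upright post at the free end of the latch lever, by which to push it: black grip 14 mm across, z 74 to 100 mm. With the latch shut it stands at x -58, y -112 mm in the port's frame. A wood lathe stands fixed to the right of the port (world y below -0.27): cross it with the fingertips above z 0.38.
- latch_hinge (a point): On the upright pivot of the latch, at the height of the post's top; x +20, y -70 mm in the port's frame.
- faceplate: Bystander: loose grey lathe faceplate, 76 mm across, 28 mm high, on the bench behind the port. Origin at the centre of its underside.
- caster_wheel: Bystander: loose small brass caster wheel, 43 mm across, 18 mm high, lying flat on the bench beside the port, under the latch. Origin at the centre of its underside.
There are look-alikes about, which are no part of the job. Of the things shaped like the adapter, the steel one is meant.

How it is judged:
By the outcome, as a careful person would: the job done as asked, in the order asked, and still so for the second after the job is handed in, with the robot touching nothing.
It also fails if it takes over 54 s, if anything falls off the work surface, if the arm or the gripper's body presses on something with over 40 N, if the wrist force passes 120 N, or if a joint passes its speed limit or range.

## Robot

A 6-joint arm with a two-finger parallel gripper is mounted at the origin on a cart in front of the work surface, level with it; the furniture and walls round the work are solid. World frame = base frame: x ahead of the robot, y to its left, z up, the work surface at z = 0. Lengths are in m, angles in rad, forces in N, time in s.
With the tool pointing down it reaches from about 0.25 to 0.725 m from the base axis. Payload 4 kg.
Tool frame: the origin (TCP) lies midway between the tips of the shut fingers; the grasp point (between the pads) lies 19 mm behind it; z points along the fingers, y is the line along which they close (so a half turn about z gives the same grasp; the last joint's range is limited). The gripper opens to 85 mm and grips with 20 to 120 N. Pads are 22 mm wide; open, the fingers measure 114 mm over their backs; the gripper's body (76 mm by 85 mm) begins 54 mm behind the grasp point. The pads swing forward as they close: fully open they stand 13 mm farther back than shut.
Start: joints at [-1.138, 0.241, 0.005, 1.335, 0, 1.571], TCP at [0.21, -0.454, 0.231] pointing down, gripper open.
Joint ranges: [-2.72, 2.72], [-1.05, 1.87], [-1.09, 1.28], [-1.99, 2.15], [-1.42, 1.44], [-3.14, 3.14]. Speed limits (rad/s): [2.79, 2.79, 3.14, 3.14, 3.14, 3.14].

## Interface

Orientations are given as [roll, pitch, yaw] about the fixed x, y, z axes, in that order (R = Rz(yaw) Ry(pitch) Rx(roll)).
In Python, from station import env, capture, camera_model gives the robot as it stands.
- The arm moves only by the tool carry_out, never from a script. Its argument "plan" is a list of rows, each a list of 6 numbers: the shift along the world's x, y, z in m, then the turn, a rotation vector about the world's x, y, z in degrees. A call has 1 to 8 rows; each row is the pose to reach, as a shift and turn from the pose commanded when the call began; what a row does not reach only later rows make up. A row lasts 1/12 s, in which the tool goes at most 41.7 mm and 7.16 degrees, less where a joint would pass 70% of its speed; a pose out of reach is approached as far as the arm can. A call with a gripper value outside its range is refused whole. "jaw" is the opening, from -1 (shut) to 1 (fully open), set as the call begins (left out, the last holds). The fingers move at their own pace and stop on an object; "newtons" is the grip in N (left out, the last holds). Time passes only in rows, so rows that repeat a pose let the fingers close. It gives the time, the measured TCP pose, the force, the opening and the grip force at its end, in the units of the state.
- env.get_obs(): the state, without advancing time (a new reading comes with each control period).
- capture(name): name is "scene" or "top"; returns the picture (480x640x3 uint8, red, green, blue); there is no depth.
- camera_model(name): a dict with "mtx" (3x3 intrinsics, pixels), "dist" ([k1, k2, p1, p2, k3] as OpenCV has them; the pictures are not rectified), "R" (3x3) and "t" (3): a world point X has camera coordinates R X + t. Camera axes: x right, y down, z forward; pixel columns grow to the right and rows downward; lengths in m; the calibration is good to about 2 mm. A picture is of the moment at which its call begins. camera_model takes no time and is no camera call.
- env.job_done(): hands the job in; it is judged then, once.
The state is a dict: "time_s": time; "qpos": joint angles; "qvel": joint speeds; "joint_torque": joint torques, N m; "position": TCP position; "orientation": TCP orientation; "force": force on the tool from outside, world axes, zero at the start; "ft_torque": the same for the moment, N m; "opening": opening from 0.0 (shut) to 1.0 (fully open); "grip_force": force on a finger pad.
Only numpy, scipy, OpenCV 4.12 (cv2) and the standard library are available. Lean on these libraries where they do the work, as an engineer would, in place of code of your own. Each camera call takes 0.05 s, during which the arm holds its last target. There are 200 camera calls.

## Working session

There is one attempt and no reset: what is moved stays moved. The work goes in short steps, Python scripts to look and compute and a tool call to move; the robot and the scene stay as the last step left them, time stands still between calls to the robot, and variables do not carry over. Pictures are saved under pics/ and viewed, at most 10 in all, crops included, and the job is handed in when it is done.

Besides the shell and the picture viewer there is one more tool, called after "Request:" by a JSON object that holds its "op" and its "data", one argument or row to a line. carry_out: Moves the arm, as the interface text tells. Its arguments: {"type":"object","properties":{"plan":{"type":"array"},"jaw":{"type":"number"},"newtons":{"type":"number"}},"required":["plan"]}

```bash
mkdir -p pics; ls
python3 - <<'E'
from station import env,capture,camera_model
import cv2
for n in("scene","top"):
    cv2.imwrite(f"pics/{n}0.png",capture(n)[:,:,::-1]); m=camera_model(n); print(n,m)
o=env.get_obs();print(o["time_s"],o["position"],o["orientation"],o["force"])
E
```

```text
pics
scene {'mtx': array([[475.82800849,   0.        , 321.97211248],
       [  0.        , 475.82800849, 242.35754058],
       [  0.        ,   0.        ,   1.        ]]), 'dist': array([0.0391171, 0.       , 0.       , 0.       , 0.       ]), 'R': array([[-0.7109887 , -0.70320134, -0.00171813],
       [-0.34073187,  0.34664044, -0.87392345],
       [ 0.61513971, -0.62076428, -0.48606054]]), 't': array([0.41255961, 0.26925121, 0.54662464])}
top {'mtx': array([[471.8900236 ,   0.        , 321.37275676],
       [  0.        , 471.8900236 , 253.52739697],
       [  0.        ,   0.        ,   1.        ]]), 'dist': array([-0.00291942,  0.        ,  0.        ,  0.        ,  0.        ]), 'R': array([[ 0.0212653 , -0.99936088,  0.02873362],
       [-0.99141307, -0.02478784, -0.12839661],
       [ 0.12902679, -0.0257565 , -0.99130656]]), 't': array([-0.01661285,  0.58876121,  0.88373801])}
0.1 [ 0.20946552 -0.453394    0.23050043] [-3.13971537e+00 -1.64365555e-05  4.32784824e-01] [0.01619738 0.40688132 0.10894644]
```

View pics/scene0.png

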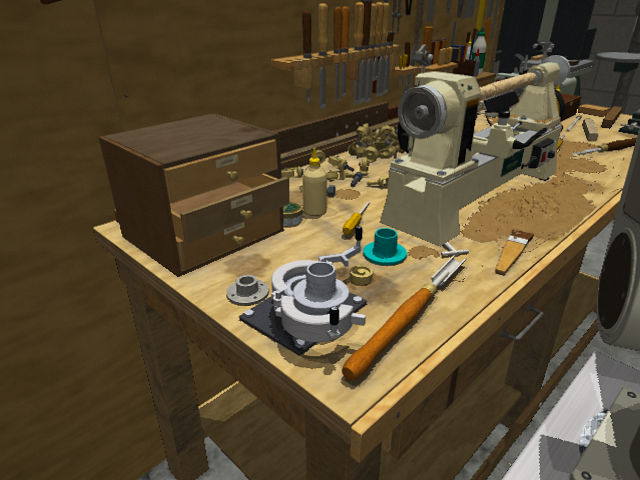

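View pics/top0.png

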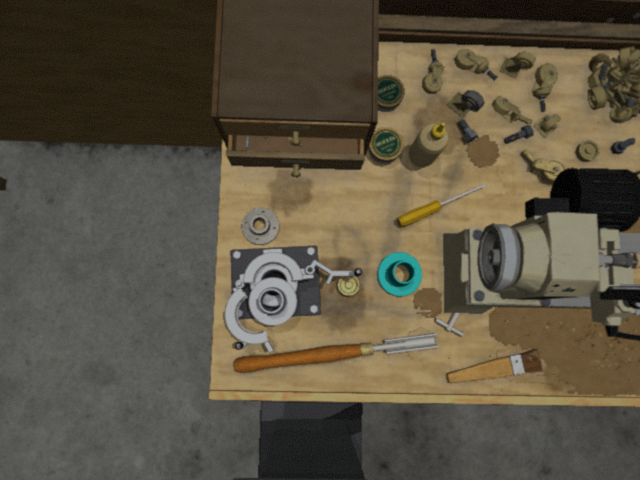

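```bash
cat > h.py <<'E'
import numpy as np,cv2
from scipy.optimize import least_squares
from station import env,capture,camera_model
M={n:camera_model(n) for n in("scene","top")}
def proj(n,X):
    m=M[n];return cv2.projectPoints(np.float64(X).reshape(-1,3),cv2.Rodrigues(m["R"])[0],m["t"],m["mtx"],m["dist"])[0][:,0]
def ray(n,uv,z):
    m=M[n];p=cv2.undistortPoints(np.float64([[uv]]),m["mtx"],m["dist"])[0,0]
    d=m["R"].T@np.r_[p,1];c=-m["R"].T@m["t"];return c+d*(z-c[2])/d[2]
def crop(n,name,x,y,w,h,s):
    im=capture(n)[y:y+h,x:x+w,::-1];cv2.imwrite(f"pics/{name}.png",cv2.resize(im,None,fx=s,fy=s,interpolation=cv2.INTER_CUBIC))
E
python3 - <<'E'
from h import *
a=cv2.resize(capture("top")[200:360,220:370,::-1],(0,0),fx=3.75,fy=3.75,interpolation=2)
cv2.imwrite("pics/t1.png",a)
crop("scene","s1",220,215,170,140,4.25)
print(proj("top",env.get_obs()["position"]),[-m["R"].T@m["t"] for m in M.values()])
for uv,z in(((271,300),.1),((238,346),.1),((357,272),.1)):print(ray("top",uv,z))
E
```

```text
[[625.33485228 499.69114031]] [array([0.04881717, 0.53610416, 0.50170644]), array([0.47003296, 0.02075388, 0.95212758])]
[0.49466924 0.08716893 0.1       ]
[0.41243474 0.14252864 0.1       ]
[ 0.54873609 -0.06682704  0.1       ]
```

View pics/t1.png

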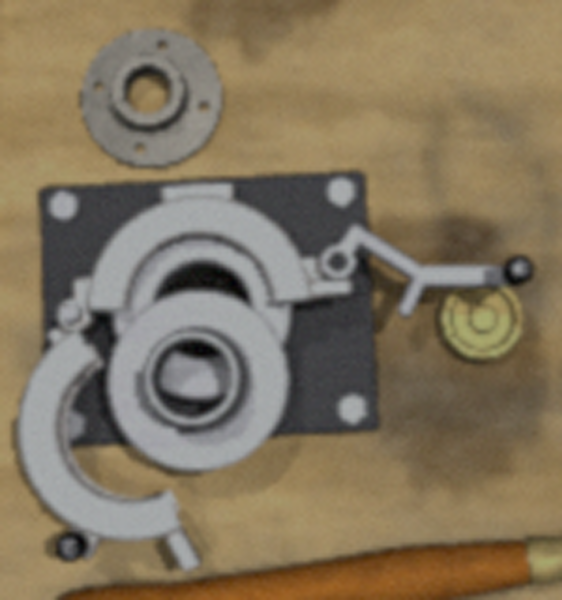

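View pics/s1.png

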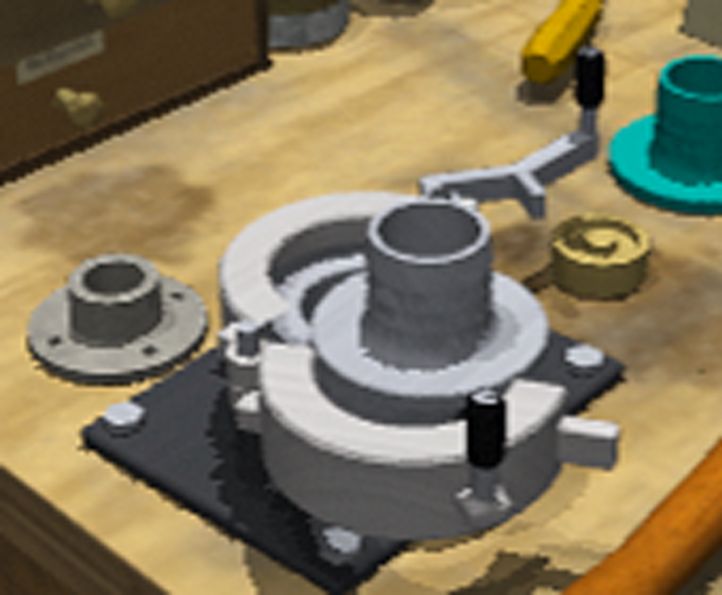

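Both crops show the steel adapter toward the open side (neck top at about (188,372) in the top crop). The jaw post is at (70,545), the latch post at (517,268), the hinge pin at (70,318) and the latch pivot at (338,262). In the scene crop the post tops are at (487,397) and (591,53). Next I fit the port pose.

```bash
cat > fit.py <<'E'
from h import *
T=lambda c:((c[0]+.5)/3.75-.5+220,(c[1]+.5)/3.75-.5+200)
S=lambda c:((c[0]+.5)/4.25-.5+220,(c[1]+.5)/4.25-.5+215)
R2=lambda a:np.array([[np.cos(a),-np.sin(a)],[np.sin(a),np.cos(a)]])
def model(p):
    x,y,w,ja,la,ax,ay,px,zh,zl=p
    P=lambda q,z:np.r_[[x,y]+R2(w)@np.array(q),z]
    jp=np.array([0,.063])+R2(-ja)@[-.05,-.101]; lp=np.array([.02,-.07])+R2(la)@[-.078,-.042]
    return dict(c=[P((px+.07,.088),.008),P((px+.07,-.088),.008),P((px-.07,-.088),.008)],
      jp=P(jp,.1),lp=P(lp,.1),jh=P((0,.063),zh),lh=P((.02,-.07),zl),
      ad=np.r_[ax,ay,.104],adf=np.r_[ax,ay,.062],P=P,ring=P((.056,0),.072))
if __name__=="__main__":
    def res(p):
        m=model(p);r=[]
        def a(n,X,uv,s=1):r.extend((proj(n,X)[0]-uv)/s)
        for X,c in zip(m["c"],[(41,187),(363,172),(378,428)]):a("top",X,T(c))
        a("scene",m["c"][0],S((85,435)),1.5)
        a("scene",m["c"][2],S((622,371)),1.5) if 0 else 0
        a("scene",m["c"][1],S((622,371)),99)
        a("top",m["jp"],T((69,546)));a("top",m["lp"],T((518,267)))
        a("scene",m["jp"],S((487,397)));a("scene",m["lp"],S((591,53)))
        a("top",m["jh"],T((71,316)),1.5);a("top",m["lh"],T((338,261)),1)
        a("top",m["ad"],T((190,370)));a("top",m["adf"],T((199,381)));a("scene",m["ad"],S((430,232)))
        r.append((p[7])/.01);r.append((p[8]-.072)/.01);r.append((p[9]-.072)/.02)
        return np.array(r)
    s=least_squares(res,[.52,.09,.0,1.1,1.1,.49,.08,0,.072,.072],loss="soft_l1",x_scale=.01)
    np.save("p.npy",s.x);print(s.x.round(4));print(res(s.x).round(1))
    m=model(s.x);print({k:np.round(v,4) for k,v in m.items() if k!="P"})
    print("adapter in port",R2(-s.x[2])@(s.x[5:7]-s.x[:2]))
    im=capture("top")[:,:,::-1].copy();im=cv2.resize(im[200:360,220:370],None,fx=3.75,fy=3.75)
    t=np.linspace(0,6.28,200)
    for cx,cy,r,z in((*s.x[:2],.056,.072),(*s.x[:2],.036,.072),(*s.x[5:7],.024,.104),(*s.x[5:7],.045,.062)):
        q=proj("top",np.c_[cx+r*np.cos(t),cy+r*np.sin(t),t*0+z]);q=(q-[219.5,199.5])*3.75-.5
        cv2.polylines(im,[np.int32(q)],1,(0,0,255))
    for k in("jp","lp","jh","lh"):
        q=(proj("top",m[k])[0]-[219.5,199.5])*3.75-.5;cv2.circle(im,tuple(int(v) for v in q),4,(0,255,0),-1)
    cv2.imwrite("pics/fit.png",im)
E
python3 fit.py
```

```text
[0.5305 0.0881 0.0772 1.1238 0.9465 0.4951 0.0881 0.0027 0.0705 0.0646]
[-1.3  0.1  0.3 -0.4  0.2  1.1 -0.5 -1.1 -0.6 -0.3 -0.6  0.3  0.2 -0.1
  0.4 -0.4  0.5 -0.8 -0.1 -0.6 -0.4 -0.4  0.   1.4 -0.6 -0.9  0.2 -1.2
  0.3 -0.2 -0.4]
{'c': array([[ 0.5962,  0.1814,  0.008 ],
       [ 0.6098,  0.006 ,  0.008 ],
       [ 0.4702, -0.0049,  0.008 ]]), 'jp': array([0.4131, 0.1436, 0.1   ]), 'lp': array([ 0.5511, -0.0686,  0.1   ]), 'jh': array([0.5256, 0.1509, 0.0705]), 'lh': array([0.5558, 0.0198, 0.0646]), 'ad': array([0.4951, 0.0881, 0.104 ]), 'adf': array([0.4951, 0.0881, 0.062 ]), 'ring': array([0.5863, 0.0924, 0.072 ])}
adapter in port [-0.03523048  0.0027241 ]
```

View pics/fit.png

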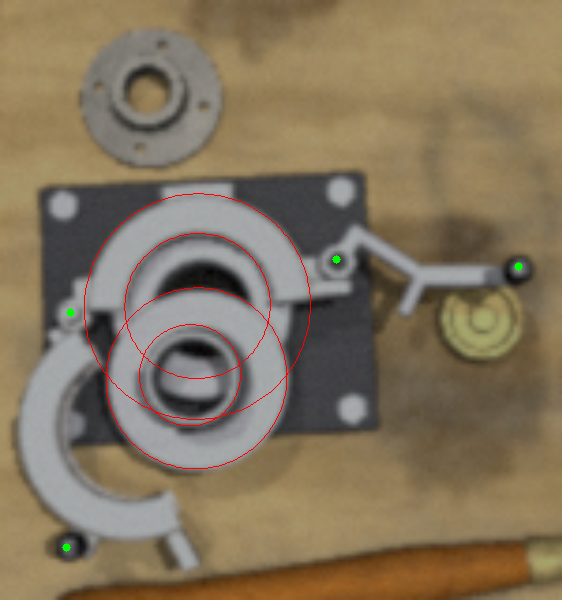

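The overlay sits on the adapter, posts and pivots to within about 2 mm. Port centre is at about (0.530, 0.088) with yaw 0.077, and the adapter is at (0.495, 0.088). I'll move above it with the fingers straddling the neck along x.

Request:
{"op": "carry_out", "data": {
  "plan": [
    [0,0,0.08,0,0,12],
    [0,0,0.16,0,0,24],
    [0.02,0.035,0.17,0,0,30],
    [0.04,0.07,0.17,0,0,36],
    [0.06,0.105,0.17,0,0,42],
    [0.08,0.14,0.17,0,0,48],
    [0.1,0.175,0.17,0,0,54],
    [0.12,0.21,0.17,0,0,60]
  ],
  "jaw": 1
}}

```text
time_s: 0.92
position: [0.3167, -0.2662, 0.4015]
orientation: [3.14, 0.001, 1.438]
force: [0.9, -1.2, 0.2]
opening: 1.002
grip_force: 0.0
```

Request:
{"op": "carry_out", "data": {
  "plan": [
    [0.02,0.035,0,0,0,6],
    [0.06,0.12,0,0,0,12],
    [0.1,0.2,0,0,0,18],
    [0.14,0.28,0,0,0,18],
    [0.165,0.331,0,0,0,18],
    [0.165,0.331,0,0,0,18],
    [0.165,0.331,0,0,0,18],
    [0.165,0.331,0,0,0,18]
  ]
}}

```text
time_s: 1.58
position: [0.4647, 0.0315, 0.4007]
orientation: [3.141, 0.0, 1.747]
force: [0.7, -0.9, 0.5]
opening: 0.998
grip_force: 0.0
```

Request:
{"op": "carry_out", "data": {
  "plan": [
    [0,0,0,0,0,-5],
    [0,0,0,0,0,-9]
  ]
}}

```text
time_s: 1.75
position: [0.465, 0.032, 0.3996]
orientation: [-3.14, 0.0, 1.591]
force: [0.3, -0.1, -0.0]
opening: 1.001
grip_force: 0.0
```

Request:
{"op": "carry_out", "data": {
  "plan": [
    [0.03,0.025,-0.01,0,0,0],
    [0.03,0.056,-0.03,0,0,0],
    [0.03,0.056,-0.07,0,0,0],
    [0.03,0.056,-0.11,0,0,0],
    [0.03,0.056,-0.15,0,0,0],
    [0.03,0.056,-0.19,0,0,0],
    [0.03,0.056,-0.22,0,0,0],
    [0.03,0.056,-0.24,0,0,0]
  ]
}}

```text
time_s: 2.42
position: [0.4919, 0.085, 0.1567]
orientation: [-3.136, 0.001, 1.59]
force: [0.6, -0.3, -0.1]
opening: 0.998
grip_force: 0.0
```

Request:
{"op": "carry_out", "data": {
  "plan": [
    [0,0,-0.02,0,0,0],
    [0,0,-0.04,0,0,0],
    [0,0,-0.06,0,0,0],
    [0,0,-0.075,0,0,0],
    [0,0,-0.085,0,0,0],
    [0,0,-0.085,0,0,0]
  ]
}}

```text
time_s: 2.92
position: [0.4925, 0.085, 0.0733]
orientation: [-3.137, 0.001, 1.59]
force: [-1.0, -0.2, -0.6]
opening: 1.004
grip_force: 0.0
```

Request:
{"op": "carry_out", "data": {
  "plan": [
    [0,0,0,0,0,0],
    [0,0,0,0,0,0],
    [0,0,0,0,0,0],
    [0,0,0,0,0,0],
    [0,0,0,0,0,0],
    [0,0,0,0,0,0]
  ],
  "jaw": 0.3,
  "newtons": 20
}}

```text
time_s: 3.42
position: [0.4948, 0.0854, 0.0762]
orientation: [3.14, -0.0, 1.59]
force: [-1.4, 0.2, 0.2]
opening: 0.649
grip_force: 0.0
```

Request:
{"op": "carry_out", "data": {
  "plan": [
    [0.004,0,0,0,0,0],
    [0.009,0,0,0,0,0],
    [0.014,0,0,0,0,0],
    [0.019,0.001,0,0,0,0],
    [0.024,0.002,0,0,0,0],
    [0.028,0.002,0,0,0,0],
    [0.031,0.003,0,0,0,0],
    [0.033,0.003,0,0,0,0]
  ]
}}

```text
time_s: 4.08
position: [0.5278, 0.0885, 0.0755]
orientation: [-3.142, -0.0, 1.59]
force: [-3.3, 0.8, 1.2]
opening: 0.649
grip_force: 1.7
```

Request:
{"op": "carry_out", "data": {
  "plan": [
    [0.001,0,0,0,0,0],
    [0.002,0,0,0,0,0],
    [0.003,0,0,0,0,0]
  ]
}}

```text
time_s: 4.33
position: [0.5303, 0.0884, 0.0755]
orientation: [-3.141, 0.0, 1.59]
force: [-2.0, -0.6, -0.7]
opening: 0.655
grip_force: 1.3
```

Request:
{"op": "carry_out", "data": {
  "plan": [
    [0.001,0,0,0,0,0],
    [0.002,0,0,0,0,0]
  ]
}}

```text
time_s: 4.5
position: [0.5325, 0.0883, 0.0755]
orientation: [3.141, 0.0, 1.59]
force: [-1.9, 0.1, -0.6]
opening: 0.649
grip_force: 1.1
```

Request:
{"op": "carry_out", "data": {
  "plan": [
    [0.001,0,0,0,0,0],
    [0.002,0,0,0,0,0]
  ]
}}

```text
time_s: 4.67
position: [0.5345, 0.0883, 0.0755]
orientation: [3.141, 0.0, 1.59]
force: [-2.2, -0.5, -1.1]
opening: 0.652
grip_force: 0.9
```

```bash
python3 -c "
from h import *
crop('scene','s2',220,215,170,140,4.25)
a=capture('top');cv2.imwrite('pics/t2.png',a[200:360,220:370,::-1])
print(env.get_obs()['force'])"
```

```text
[-1.32434016 -0.24323481 -1.14727849]
```

View pics/s2.png

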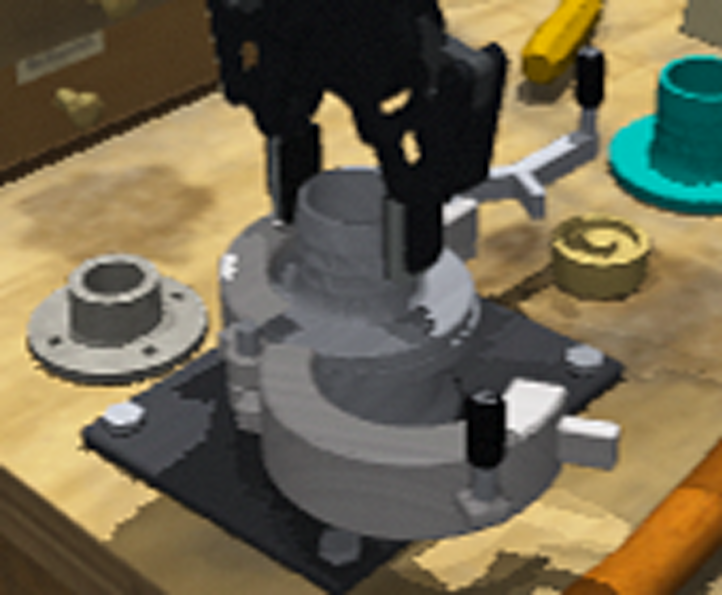

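The adapter (neck top at (345,200)) has slid under the fixed half's lip and is almost home. I'll keep pushing in 1 mm steps until the stop shows in the force.

Request:
{"op": "carry_out", "data": {
  "plan": [
    [0.001,0,0,0,0,0],
    [0.002,0,0,0,0,0]
  ]
}}

```text
time_s: 4.93
position: [0.5362, 0.0882, 0.0755]
orientation: [-3.141, 0.0, 1.59]
force: [-4.0, -1.3, 0.0]
opening: 0.651
grip_force: 2.4
```

Request:
{"op": "carry_out", "data": {
  "plan": [
    [0.001,0,0,0,0,0],
    [0.0015,0,0,0,0,0]
  ]
}}

```text
time_s: 5.1
position: [0.5363, 0.0881, 0.0754]
orientation: [-3.138, 0.0, 1.59]
force: [-6.1, -0.3, 2.5]
opening: 0.65
grip_force: 3.3
```

Request:
{"op": "carry_out", "data": {
  "plan": [
    [0.001,0,0,0,0,0],
    [0.002,0,0,0,0,0]
  ]
}}

```text
time_s: 5.27
position: [0.5365, 0.0879, 0.0753]
orientation: [-3.135, 0.001, 1.59]
force: [-11.0, -1.3, 7.7]
opening: 0.646
grip_force: 5.7
```

The adapter is home: the position has stalled and the force is rising. I'll back off, lift, and go to the jaw post at (0.413, 0.144).

Request:
{"op": "carry_out", "data": {
  "plan": [
    [-0.003,0,0,0,0,0],
    [-0.007,0,0,0,0,0],
    [-0.007,0,0,0,0,0],
    [-0.007,0,0.02,0,0,0],
    [-0.007,0,0.05,0,0,-4],
    [-0.02,0.01,0.08,0,0,-11],
    [-0.05,0.03,0.08,0,0,-18],
    [-0.08,0.045,0.08,0,0,-25]
  ]
}}

```text
time_s: 5.93
position: [0.4627, 0.1347, 0.1583]
orientation: [3.135, -0.006, 1.146]
force: [0.5, -0.2, -0.9]
opening: 0.65
grip_force: 0.0
```

Request:
{"op": "carry_out", "data": {
  "plan": [
    [-0.03,0.008,0,0,0,-7],
    [-0.045,0.012,0,0,0,-14],
    [-0.045,0.012,0,0,0,-21],
    [-0.045,0.012,0,0,0,-28],
    [-0.045,0.012,0,0,0,-35],
    [-0.045,0.012,0,0,0,-42],
    [-0.045,0.012,0,0,0,-49],
    [-0.045,0.012,0,0,0,-56]
  ],
  "jaw": -0.1
}}

```text
time_s: 6.6
position: [0.4246, 0.1114, 0.1563]
orientation: [-3.109, -0.003, 0.237]
force: [-0.4, 0.3, -1.3]
opening: 0.447
grip_force: 0.0
```

Request:
{"op": "carry_out", "data": {
  "plan": [
    [0,0,0,0,0,-6],
    [0,0,0,0,0,-6]
  ]
}}

```text
time_s: 6.77
position: [0.4289, 0.0802, 0.1561]
orientation: [-3.092, -0.001, 0.151]
force: [-0.1, -0.9, -0.2]
opening: 0.45
grip_force: 0.0
```

```bash
python3 -c "
from h import *
crop('scene','s3',190,180,200,160,4)
o=env.get_obs();print(o['position'],o['orientation'],o['qpos'])"
```

```text
[0.42861525 0.08180243 0.15609181] [-3.09064906e+00 -1.16577913e-03  1.54133422e-01] [ 0.15315876  0.1657346  -0.29440614  1.1095395   0.05094471  3.14061672]
```

View pics/s3.png

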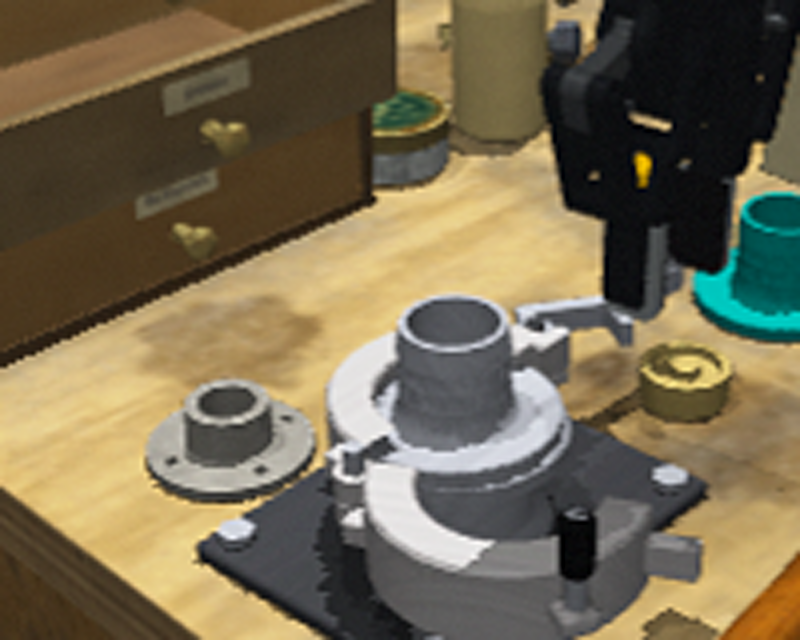

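The view shows the adapter seated in the fixed half, with the jaw post at (577,520), still open. The last joint hit its range limit, so I'll use a larger yaw (about 0.45) to start the jaw.

Request:
{"op": "carry_out", "data": {
  "plan": [
    [0,0.01,0.01,-1,-0.1,6],
    [-0.005,0.03,0.01,-2,-0.3,11],
    [-0.0155,0.062,0.01,-2.9,-0.4,17],
    [-0.0155,0.062,0.01,-2.9,-0.4,17],
    [-0.0155,0.062,0.01,-2.9,-0.4,17]
  ]
}}

```text
time_s: 7.23
position: [0.4118, 0.148, 0.1659]
orientation: [-3.141, 0.008, 0.46]
force: [0.3, 0.2, -0.2]
opening: 0.449
grip_force: 0.0
```

Request:
{"op": "carry_out", "data": {
  "plan": [
    [0.001,-0.003,-0.02,0,0,0],
    [0.001,-0.003,-0.04,0,0,0],
    [0.001,-0.003,-0.06,0,0,0],
    [0.001,-0.003,-0.075,0,0,0],
    [0.001,-0.003,-0.088,0,0,0],
    [0.001,-0.003,-0.088,0,0,0]
  ]
}}

```text
time_s: 7.73
position: [0.4112, 0.1415, 0.0754]
orientation: [-3.14, 0.014, 0.454]
force: [-0.4, -0.4, -0.2]
opening: 0.454
grip_force: 0.0
```

```bash
cat > arc.py <<'E'
from h import *
import fit
p=np.load("p.npy");m=fit.model(p)
o=env.get_obs();print(o["position"].round(4),o["orientation"].round(3),o["force"].round(1))
# TCP centre lags post by d in closing direction while pushing (gap 38 -> post touches trailing pad: TCP is 12 mm ahead)
w=p[2]
for a in np.linspace(1.12,-.04,9):
    q=np.array([0,.063])+fit.R2(-a)@[-.05,-.101]; r=q-[0,.063]; t=np.array([-r[1],r[0]])/np.hypot(*r)
    print("jaw",a.round(2),(m["P"](q,0)[:2]+.012*(fit.R2(w)@t)).round(4),"yaw",(np.arctan2(*(fit.R2(w)@t)[::-1])+np.pi/2).round(2))
for a in np.linspace(.95,-.04,8):
    q=np.array([.02,-.07])+fit.R2(a)@[-.078,-.042]; r=q-[.02,-.07]; t=np.array([r[1],-r[0]])/np.hypot(*r)
    print("latch",a.round(2),m["P"](q,0)[:2].round(4),(m["P"](q,0)[:2]+.012*(fit.R2(w)@t)).round(4),"yaw",(np.arctan2(*(fit.R2(w)@t)[::-1])+np.pi/2).round(2))
E
python3 arc.py
```

```text
[0.4112 0.1415 0.0754] [-3.14   0.014  0.454] [-0.4 -0.4 -0.2]
jaw 1.12 [0.414  0.1312] yaw 0.07
jaw 0.98 [0.418  0.1153] yaw 0.21
jaw 0.83 [0.4243 0.1001] yaw 0.36
jaw 0.68 [0.4327 0.086 ] yaw 0.5
jaw 0.54 [0.443  0.0733] yaw 0.65
jaw 0.4 [0.4551 0.0621] yaw 0.79
jaw 0.25 [0.4687 0.0529] yaw 0.94
jaw 0.1 [0.4834 0.0457] yaw 1.08
jaw -0.04 [0.4991 0.0407] yaw 1.23
latch 0.95 [ 0.5514 -0.0687] [ 0.5394 -0.0681] yaw 4.66
latch 0.81 [ 0.539  -0.0671] [ 0.5272 -0.0649] yaw 4.52
latch 0.67 [ 0.5269 -0.0639] [ 0.5156 -0.06  ] yaw 4.38
latch 0.53 [ 0.5154 -0.059 ] [ 0.5047 -0.0535] yaw 4.24
latch 0.38 [ 0.5047 -0.0525] [ 0.4949 -0.0456] yaw 4.1
latch 0.24 [ 0.495  -0.0446] [ 0.4863 -0.0363] yaw 3.96
latch 0.1 [ 0.4865 -0.0354] [ 0.479 -0.026] yaw 3.81
latch -0.04 [ 0.4794 -0.025 ] [ 0.4734 -0.0147] yaw 3.67
```

Request:
{"op": "carry_out", "data": {
  "plan": [
    [0.001,-0.005,0,0,0,0],
    [0.003,-0.01,0,0,0,0],
    [0.005,-0.018,0,0,0,0],
    [0.007,-0.026,0,0,0,0],
    [0.01,-0.034,0,0,0,0],
    [0.013,-0.041,0,0,0,0],
    [0.017,-0.049,0,0,0,0],
    [0.0215,-0.0555,0,0,0,3]
  ]
}}

```text
time_s: 8.4
position: [0.4346, 0.0859, 0.0777]
orientation: [-3.141, 0.01, 0.508]
force: [-2.5, 0.6, -0.2]
opening: 0.451
grip_force: 1.3
```

```bash
python3 -c "
from h import *
crop('top','t3',220,200,150,160,3.75)
o=env.get_obs();print(o['position'],o['force'])"
```

```text
[0.43593757 0.08504933 0.07785315] [-1.09389463 -1.51373188 -0.30846949]
```

View pics/t3.png

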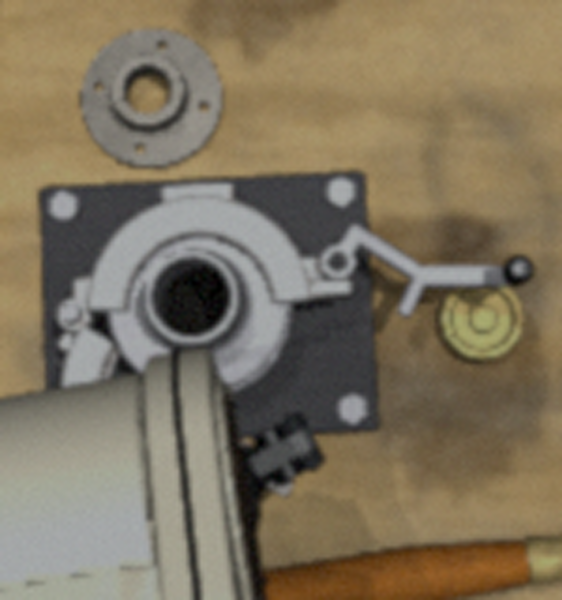

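The adapter neck sits at (190,300) in the ring and the jaw is following. I'll continue along the arc.

Request:
{"op": "carry_out", "data": {
  "plan": [
    [0.0045,-0.006,0,0,0,4],
    [0.009,-0.0125,0,0,0,8],
    [0.015,-0.0185,0,0,0,12],
    [0.021,-0.024,0,0,0,16],
    [0.028,-0.029,0,0,0,20],
    [0.0345,-0.033,0,0,0,24],
    [0.042,-0.037,0,0,0,28],
    [0.047,-0.0395,0,0,0,32]
  ]
}}

```text
time_s: 9.12
position: [0.4832, 0.0472, 0.078]
orientation: [3.141, 0.008, 1.068]
force: [-1.0, 3.3, 0.1]
opening: 0.447
grip_force: 1.1
```

Request:
{"op": "carry_out", "data": {
  "plan": [
    [0.003,-0.0015,0,0,0,2],
    [0.006,-0.0025,0,0,0,4]
  ]
}}

```text
time_s: 9.28
position: [0.4887, 0.0447, 0.0779]
orientation: [3.141, 0.009, 1.136]
force: [-0.7, 1.4, 0.9]
opening: 0.451
grip_force: 1.0
```

Request:
{"op": "carry_out", "data": {
  "plan": [
    [0.002,-0.001,0,0,0,1],
    [0.004,-0.0015,0,0,0,2]
  ]
}}

```text
time_s: 9.45
position: [0.4922, 0.0433, 0.0778]
orientation: [-3.142, 0.009, 1.17]
force: [-2.3, 1.4, 1.7]
opening: 0.452
grip_force: 1.0
```

Request:
{"op": "carry_out", "data": {
  "plan": [
    [0.001,-0.0005,0,0,0,1],
    [0.002,-0.001,0,0,0,1]
  ]
}}

```text
time_s: 9.62
position: [0.4936, 0.0425, 0.0777]
orientation: [-3.141, 0.009, 1.188]
force: [-1.6, 1.5, 1.2]
opening: 0.45
grip_force: 1.0
```

Request:
{"op": "carry_out", "data": {
  "plan": [
    [0.001,-0.0005,0,0,0,0],
    [0.002,-0.001,0,0,0,0]
  ]
}}

```text
time_s: 9.78
position: [0.4948, 0.0419, 0.0776]
orientation: [-3.139, 0.009, 1.188]
force: [-4.1, 4.6, 2.8]
opening: 0.45
grip_force: 2.7
```

Request:
{"op": "carry_out", "data": {
  "plan": [
    [0.001,-0.0005,0,0,0,0],
    [0.002,-0.001,0,0,0,0]
  ]
}}

```text
time_s: 9.95
position: [0.4949, 0.0418, 0.0774]
orientation: [-3.135, 0.009, 1.189]
force: [-8.2, 6.3, 7.3]
opening: 0.448
grip_force: 5.3
```

The jaw is shut: it stalled at the predicted spot with about 10 N. I'll back off, lift, and move to the latch post at (0.551, -0.069).

Request:
{"op": "carry_out", "data": {
  "plan": [
    [-0.004,0.002,0,0,0,0],
    [-0.009,0.005,0,0,0,0],
    [-0.009,0.005,0.03,0,0,0],
    [-0.009,0.005,0.065,0,0,4],
    [0.01,-0.02,0.075,0,0,10],
    [0.03,-0.055,0.075,0,0,16],
    [0.045,-0.085,0.075,0,0,19],
    [0.0535,-0.1095,0.075,0,0,19]
  ]
}}

```text
time_s: 10.62
position: [0.5531, -0.0714, 0.1535]
orientation: [3.139, 0.012, 1.521]
force: [0.0, 0.2, 0.4]
opening: 0.451
grip_force: 0.0
```

Request:
{"op": "carry_out", "data": {
  "plan": [
    [0,0,0,0,0,0],
    [0,0,0,0,0,0]
  ]
}}

```text
time_s: 10.78
position: [0.5512, -0.0705, 0.1524]
orientation: [-3.141, 0.01, 1.517]
force: [0.3, -0.0, 0.2]
opening: 0.45
grip_force: 0.0
```

```bash
python3 -c "
from h import *
crop('scene','s4',190,180,200,160,4)
o=env.get_obs();print(o['position'],o['orientation'],o['force'])"
```

```text
[ 0.55071227 -0.069438    0.15235183] [-3.14034956  0.00995868  1.51815303] [ 0.14391004 -0.10186451  0.18106717]
```

View pics/s4.png

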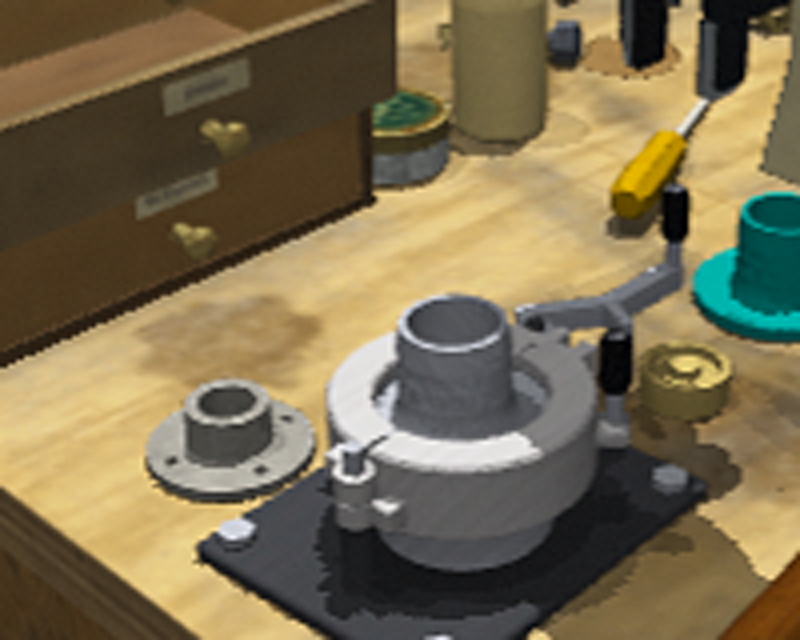

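The view shows the ring shut round both flanges, with the adapter neck centred at (455,330), and the fingers straddling above the latch post at (677,190). I'll descend.

Request:
{"op": "carry_out", "data": {
  "plan": [
    [0,0,-0.02,0,0,0],
    [0,0,-0.04,0,0,0],
    [0,0,-0.06,0,0,0],
    [0,0,-0.074,0,0,0],
    [0,0,-0.074,0,0,0]
  ]
}}

```text
time_s: 11.25
position: [0.5477, -0.0673, 0.0754]
orientation: [-3.134, 0.009, 1.522]
force: [-1.5, 0.2, -0.9]
opening: 0.448
grip_force: 0.0
```

Request:
{"op": "carry_out", "data": {
  "plan": [
    [-0.006,0,0,0,0,0],
    [-0.012,0.001,0,0,0,0],
    [-0.018,0.0025,0,0,0,-4],
    [-0.024,0.0045,0,0,0,-8],
    [-0.03,0.0065,0,0,0,-12],
    [-0.036,0.0095,0,0,0,-16],
    [-0.041,0.0125,0,0,0,-20],
    [-0.047,0.016,0,0,0,-24]
  ]
}}

```text
time_s: 11.92
position: [0.5047, -0.053, 0.0805]
orientation: [3.139, 0.009, 1.097]
force: [0.9, -0.1, -0.0]
opening: 0.45
grip_force: 0.6
```

Request:
{"op": "carry_out", "data": {
  "plan": [
    [-0.005,0.004,0,0,0,-4],
    [-0.01,0.008,0,0,0,-8],
    [-0.0145,0.0125,0,0,0,-12],
    [-0.0185,0.017,0,0,0,-16],
    [-0.022,0.022,0,0,0,-20],
    [-0.0255,0.0275,0,0,0,-24],
    [-0.027,0.03,0,0,0,-26]
  ]
}}

```text
time_s: 12.5
position: [0.4773, -0.0225, 0.0805]
orientation: [3.14, 0.007, 0.645]
force: [0.0, -0.9, 0.3]
opening: 0.449
grip_force: 0.5
```

Request:
{"op": "carry_out", "data": {
  "plan": [
    [-0.001,0.0015,0,0,0,-2],
    [-0.002,0.0035,0,0,0,-4]
  ]
}}

```text
time_s: 12.67
position: [0.4758, -0.0192, 0.0806]
orientation: [3.14, 0.006, 0.576]
force: [0.3, -1.0, -0.8]
opening: 0.45
grip_force: 0.5
```

Request:
{"op": "carry_out", "data": {
  "plan": [
    [-0.0005,0.001,0,0,0,0],
    [-0.001,0.002,0,0,0,0]
  ]
}}

```text
time_s: 12.83
position: [0.4747, -0.0176, 0.0802]
orientation: [3.14, 0.008, 0.578]
force: [1.1, -3.1, 3.2]
opening: 0.451
grip_force: 1.9
```

Request:
{"op": "carry_out", "data": {
  "plan": [
    [-0.0005,0.001,0,0,0,0],
    [-0.001,0.002,0,0,0,0]
  ]
}}

```text
time_s: 13.0
position: [0.4746, -0.0174, 0.0801]
orientation: [3.136, 0.009, 0.577]
force: [2.5, -9.3, 2.8]
opening: 0.447
grip_force: 4.4
```

Request:
{"op": "carry_out", "data": {
  "plan": [
    [-0.0005,0.001,0,0,0,0],
    [-0.001,0.002,0,0,0,0]
  ]
}}

```text
time_s: 13.17
position: [0.4746, -0.0172, 0.0802]
orientation: [3.132, 0.009, 0.575]
force: [6.3, -15.1, 0.3]
opening: 0.449
grip_force: 7.2
```

The latch stalled at its predicted shut position. I'll release, lift, move clear and check.

Request:
{"op": "carry_out", "data": {
  "plan": [
    [0.003,-0.005,0,0,0,0],
    [0.007,-0.012,0,0,0,0],
    [0.007,-0.012,0,0,0,0],
    [0.007,-0.012,0.03,0,0,0],
    [0.007,-0.012,0.07,0,0,0],
    [-0.01,-0.03,0.1,0,0,0],
    [-0.04,-0.05,0.12,0,0,0],
    [-0.07,-0.07,0.14,0,0,0]
  ]
}}

```text
time_s: 13.83
position: [0.4016, -0.0833, 0.2199]
orientation: [-3.141, 0.009, 0.579]
force: [0.0, -1.5, -0.2]
opening: 0.45
grip_force: 0.0
```

Request:
{"op": "carry_out", "data": {
  "plan": [
    [-0.03,-0.02,0.02,0,0,0],
    [-0.06,-0.04,0.04,0,0,0],
    [-0.06,-0.04,0.04,0,0,0],
    [-0.06,-0.04,0.04,0,0,0]
  ]
}}

```text
time_s: 14.17
position: [0.3415, -0.124, 0.2598]
orientation: [3.141, 0.007, 0.574]
force: [1.1, -0.1, 0.2]
opening: 0.451
grip_force: 0.0
```

```bash
python3 -c "
from h import *
crop('top','t5',220,200,150,160,3.75)
o=env.get_obs();print(o['time_s'],o['position'],o['force'])"
```

```text
14.2167 [ 0.34187311 -0.12345679  0.25886274] [-0.02302097  0.61714153 -0.36208803]
```

View pics/t5.png

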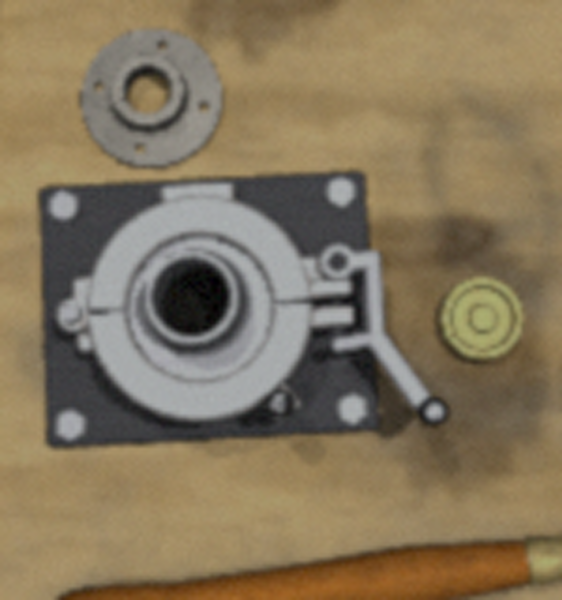

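The ring is closed round the adapter (neck at (190,300)). The claw at (345,345) is hooked behind the ear at (335,315), and the latch post is at (432,410). The caster wheel (482,318) and the faceplate (150,97) haven't moved, so I'm handing in.

```bash
python3 -c "
from station import env
print(env.job_done())"
```

```text
the job is handed in; nothing more can be done
None
```

The job is handed in at about 14 s: the adapter is home on the port, the ring is shut round both flanges, the latch claw is hooked behind the ear, and the caster wheel and faceplate are where they were.

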